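# Set the parcel lane guide to the carton

### The arm

A 6-joint arm with a two-finger parallel gripper is mounted at the origin on the work surface. World frame = base frame: x ahead of the robot, y to its left, z up, the work surface at z = 0. Lengths are in m, angles in degrees, forces in N, time in s.
With the tool pointing down it reaches from about 0.4 to 0.825 m from the base axis. Payload 7 kg.
Tool frame: the origin (TCP) lies between the finger pads; the fingertips stand 19 mm ahead of it and the grasp point (between the pads) is the TCP; x points along the fingers, y is the direction in which the jaws open and shut, and the axes are right-handed (so a half turn about x gives the same grasp; the last joint's range is limited). The gripper opens to 88 mm and grips with 3 to 60 N. Pads are 19 mm wide; open, the fingers measure 130 mm over their backs; the gripper's body (78 mm by 193 mm) begins 47 mm behind the grasp point.
Start: joints at [-47.263, 20.546, 0.682, 0, -70.136, -16.507], TCP at [0.298, -0.605, 0.246] pointing down, gripper open.
Joint ranges: [-176.03, 176.03], [-82.01, 121.73], [-58.28, 71.71], [-173.87, 95.51], [-174.79, -0.11], [-173.66, 173.66]. Speed limits (degrees/s): [136.94, 136.94, 172.46, 180, 180, 180].

### API

Orientations are given as [roll, pitch, yaw] about the fixed x, y, z axes, in that order (R = Rz(yaw) Ry(pitch) Rx(roll)).
In Python, from plant import r gives the robot as it stands.
- The arm moves only by the tool send_rows, never from a script. Its argument "plan" is a list of rows, each a list of 2 entries, a list of its own where there are three numbers: the shift along the tool's x, y, z scaled (see below), then the turn, a rotation vector about the tool's x, y, z scaled (see below). A call has exactly 5 rows; each row is the pose to reach, as a shift and turn from the pose measured when the call began, along the tool's axes at that moment; what a row does not reach only later rows make up. The controller multiplies each number of a shift by 0.15 m and each number of a turn by pi/4 rad. A row lasts 1/10 s, in which the tool goes at most 50 mm and 8.59 degrees, less where a joint would pass 70% of its speed; a pose out of reach is approached as far as the arm can. A call with a number of a shift or a turn outside -1 to 1 is refused whole. A call with a gripper value outside its range is refused whole. "jaw" is the opening, from -1 (shut) to 1 (fully open), so that 0 is half open, set as the call begins (left out, the last holds). The fingers move at their own pace and stop on an object; "force" is the grip in N (left out, the last holds). Time passes only in rows, so rows that repeat a pose let the fingers close, or fill a call up. It gives the time, the measured TCP pose, the force and the opening at its end, in the units of the state.
- r.get_state(): the state, without advancing time (a new reading comes with each control period).
- r.capture(name): name is "scene" or "top"; returns a dict with "color" (400x640x3 uint8, red, green, blue), "range_z" (400x640 float32, m along the optical axis (not along the pixel's ray), 0 where there is no reading), "mtx" (3x3 intrinsics, pixels), "pose" (4x4, takes a point from camera to world coordinates). Camera axes: x right, y down, z forward; pixel columns grow to the right and rows downward; lengths in m; the calibration is good to about 2 mm. A picture is of the moment at which its call begins.
- r.close_job(): hands the job in, once; it reports no verdict.
Trained networks look in a picture, given as the dict that the camera call returned (one of the last four; its "shot" number tells which), for a name from the list of things; names that differ only in an ending like _2 or _b are one class to them, and where a whole thing is asked for, a point or a joint stands for the part that bears it (a point fixed in the world has none). Each returns a list of dicts, best first, with "score" (0 to 1); they miss things now and then, are a little off and sometimes report something else, mostly with a low value. They report only what shows in the picture. A call takes as long as a camera call.
- r.find_in(picture, target): "uv" ([column, row] in pixels, amid what is visible of it).
- r.trace(picture, target): "mask" (400x640 bool, what is visible of it) and "uv" ([column, row] in pixels, amid what is visible of it).
The state is a dict: "time_s": time; "joints": joint angles; "qd": joint speeds; "joint_torque": joint torques, N m; "tcp_pos": TCP position; "eef_rot": TCP orientation; "contact_force": force on the tool from outside, world axes, zero at the start; "moment": the same for the moment, N m; "gripper_width": finger opening in m.
Only numpy, scipy, OpenCV 4.12 (cv2) and the standard library are available. Lean on these libraries where they do the work, as an engineer would, in place of code of your own. Each camera call takes 0.05 s, during which the arm holds its last target. There are 200 camera calls.

### The job

In the parcel lane that holds the sealed carton, slide the movable side guide by its black upright grip towards the carton until the carton is snug between the guide and the clamped rail opposite, then back the guide off about 15 mm for running clearance and let go. Leave the carton standing in the lane against the clamped rail; do not force that rail back, and leave the guide of the other lane (the one with the tape roll) alone.

Things in the scene. Friction and masses are not known exactly. Their poses are not given: they have to be found in the camera images.
- guide_grip (a point): Black upright grip of the aluminium guide in the carton's lane: post 18 mm thick (point x, along lane) x 34 (y) x 77 high, top 122 mm above table; point on its centre line, 108 mm above table. z up, +y towards carton and rail. Slides only along y, 140 mm travel, starts near the outer end, takes 2 N, stays put. Its 50 mm high plate (200 long) meets the carton; plate face 45 mm ahead (+y).
- rail_face (a point): Middle of the carton-side face of the clamped aluminium rail (200 mm long, 50 high, two round black knobs) opposite the guide, 55 mm above the table. Axes as guide_grip: +y points from guide to rail. Its place across the grey bed (240 x 290 mm, top 30 mm above table) varies; slips only above 80 N. With the carton snug, guide_grip is 125 mm from this face along y.
- carton: Sealed brown carton, loose, about 0.25 kg, 120 mm (own x, along the lane) x 80 (own y, across it) x 65 high, standing on the bed between guide and rail, up to 5 degrees askew, touching neither at the start; the guide pushes it along the bed. Origin at the centre of its underside, z up.
- spare_guide_grip (a point): The same point on the identical grip of the guide in the other, identical lane, which holds a roll of tape lying flat instead of the carton. Not to be moved.

How it is judged:
By the outcome, as a careful person would: the job done as asked, in the order asked, and still so for the second after the job is handed in, with the robot touching nothing.
It also fails if it takes over 29 s, if anything falls off the work surface, if the arm or the gripper's body presses on something with over 40 N, if the wrist force passes 120 N, or if a joint passes its speed limit or range.

## Working session

There is one attempt and no reset: what is moved stays moved. The work goes in short steps, Python scripts to look and compute and a tool call to move; the robot and the scene stay as the last step left them, time stands still between calls to the robot, and variables do not carry over. Pictures are saved under pics/ and viewed, about 8 in all and at most 12, crops included, and the job is handed in when it is done.

Besides the shell and the picture viewer there is one more tool, called after ">>>" as name(argument=value, ...) on one line, values as JSON. send_rows: Moves the arm, as the interface text tells. Its arguments: {"type":"object","properties":{"plan":{"type":"array"},"jaw":{"type":"number"},"force":{"type":"number"}},"required":["plan"]}

```bash
mkdir -p pics
cat > h.py <<'E'
import numpy as np, cv2
from plant import r
def world(p,m=None):
    z=p["range_z"]; v,u=np.mgrid[:400,:640]; K=p["mtx"]
    P=np.stack([(u-K[0,2])/K[0,0]*z,(v-K[1,2])/K[1,1]*z,z,np.ones_like(z)],-1)@np.array(p["pose"]).T
    P=P[...,:3]; P[z<=0]=np.nan
    return P if m is None else P[m&(z>0)]
def save(p,n): cv2.imwrite(f"pics/{n}.png",cv2.cvtColor(p["color"],cv2.COLOR_RGB2BGR))
E
cat > a.py <<'E'
from h import *
s=r.get_state(); print(s["time_s"],s["tcp_pos"],s["eef_rot"],s["gripper_width"])
for n in ("scene","top"):
    p=r.capture(n); save(p,n+"0"); print(n,np.round(p["pose"],2).tolist())
    for t in ("guide_grip","carton","rail_face"):
        for d in r.trace(p,t)[:3]:
            w=world(p,d["mask"])
            print(t,round(d["score"],2),np.round(d["uv"]),len(w), np.round(np.nanmedian(w,0),3) if len(w) else "", np.round(np.percentile(w,[3,97],axis=0),3).tolist() if len(w) else "")
E
python3 a.py; python3 -c "
import cv2;import numpy as np
a=cv2.imread('pics/scene0.png');b=cv2.imread('pics/top0.png');cv2.imwrite('pics/both0.png',cv2.resize(np.vstack([a,b]),(480,600)))"
```

```text
0.0 [ 0.29808775 -0.60507678  0.24460682] [ 94.78495     89.90077609 121.00924483] 0.08736242227147477
scene [[-0.59, 0.47, -0.66, 1.14], [0.81, 0.33, -0.48, 0.44], [-0.01, -0.82, -0.58, 0.66], [0.0, 0.0, 0.0, 1.0]]
guide_grip 0.72 [237. 194.] 1395 [ 0.536 -0.242  0.069] [[0.439, -0.296, 0.036], [0.616, -0.232, 0.12]]
carton 0.95 [275. 206.] 2369 [ 0.552 -0.138  0.085] [[0.478, -0.199, 0.033], [0.593, -0.115, 0.096]]
rail_face 0.95 [305. 223.] 1798 [ 0.536 -0.064  0.051] [[0.432, -0.072, 0.035], [0.621, -0.04, 0.081]]
top [[-0.01, -0.99, 0.12, 0.46], [-1.0, 0.0, -0.03, -0.01], [0.03, -0.12, -0.99, 0.87], [0.0, 0.0, 0.0, 1.0]]
guide_grip 0.9 [434. 231.] 3452 [ 0.51  -0.265  0.046] [[0.42, -0.299, 0.041], [0.607, -0.234, 0.122]]
carton 0.81 [388. 225.] 2933 [ 0.528 -0.156  0.095] [[0.472, -0.198, 0.041], [0.586, -0.118, 0.098]]
```

View pics/both0.png

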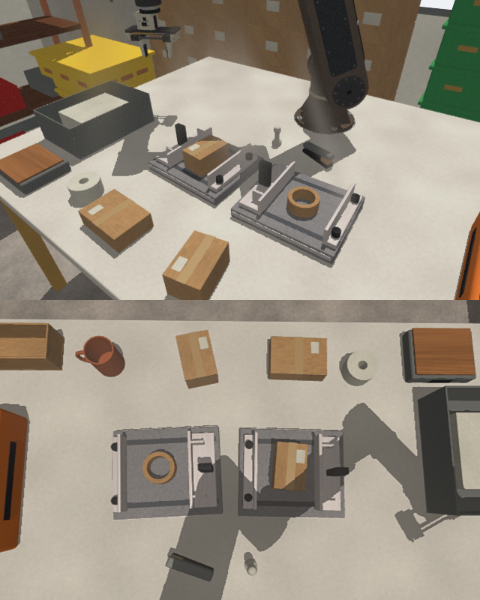

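The view shows the carton lane on the robot's right: grip at scene (180,130), rail at world y≈-0.07. The tape-roll lane is to the left. Next I measure the geometry precisely.

```bash
cat > b.py <<'E'
from h import *
for n in ("scene","top"):
    p=r.capture(n); W=world(p).reshape(-1,3)
    def sel(x0,x1,y0,y1,z0,z1): 
        a=W; return a[(a[:,0]>x0)&(a[:,0]<x1)&(a[:,1]>y0)&(a[:,1]<y1)&(a[:,2]>z0)&(a[:,2]<z1)]
    g=sel(.4,.65,-.36,-.1,.113,.13)
    if len(g)>5: print(n,"griptop",len(g),cv2.minAreaRect(g[:,:2].astype(np.float32)),np.round(np.median(g,0),4))
    for nm,a in (("plate",sel(.41,.63,-.25,-.20,.074,.085)),("rail",sel(.41,.63,-.085,-.03,.074,.085)),("carton",sel(.41,.63,-.21,-.09,.09,.102))):
        if len(a)>10:
            f=cv2.fitLine(a[:,:2].astype(np.float32),cv2.DIST_HUBER,0,.01,.01).ravel()
            print(n,nm,len(a),"dir",np.round(np.degrees(np.arctan2(f[1],f[0])),2),"pt",np.round(f[2:],4),"pct",np.round(np.percentile(a,[2,98],axis=0),4).tolist(),cv2.minAreaRect(a[:,:2].astype(np.float32)))
E
python3 b.py
```

```text
scene griptop 92 ((0.517740786075592, -0.2779451012611389), (0.01799621246755123, 0.03492012247443199), 2.673865556716919) [ 0.5212 -0.2745  0.1209]
scene plate 288 dir -1.96 pt [ 0.5054 -0.2357] pct [[0.423, -0.2451, 0.0742], [0.6161, -0.2301, 0.0824]] ((0.5180428624153137, -0.23692229390144348), (0.1965622454881668, 0.047636374831199646), 9.71716594696045)
scene rail 314 dir -1.89 pt [ 0.5293 -0.0688] pct [[0.4284, -0.0757, 0.0743], [0.6206, -0.0638, 0.0821]] ((0.5224950909614563, -0.0703173279762268), (0.011017884127795696, 0.2003375142812729), 88.67110443115234)
scene carton 1078 dir -5.81 pt [ 0.5355 -0.1562] pct [[0.4743, -0.1976, 0.0909], [0.5916, -0.1171, 0.0967]] ((0.5309006571769714, -0.15843158960342407), (0.08618960529565811, 0.12264434248209), 85.38788604736328)
top griptop 195 ((0.5137719511985779, -0.2794499397277832), (0.03328496590256691, 0.017248548567295074), 89.21700286865234) [ 0.5142 -0.2786  0.1228]
top plate 527 dir -1.38 pt [ 0.5453 -0.2393] pct [[0.4201, -0.2464, 0.0746], [0.6102, -0.2334, 0.0836]] ((0.51523756980896, -0.2425970435142517), (0.016421740874648094, 0.1980765014886856), 88.81686401367188)
top rail 444 dir -1.56 pt [ 0.5179 -0.0709] pct [[0.4236, -0.0757, 0.0778], [0.6147, -0.0656, 0.0838]] ((0.5190901160240173, -0.07115373015403748), (0.008149901404976845, 0.19896714389324188), 88.4176254272461)
top carton 2633 dir -5.47 pt [ 0.528  -0.1595] pct [[0.4715, -0.1992, 0.0923], [0.5862, -0.12, 0.098]] ((0.5287641286849976, -0.15998663008213043), (0.08040781319141388, 0.1207490935921669), 84.31868743896484)
```

```bash
cat >> h.py <<'E'
from scipy.spatial.transform import Rotation as R
A=np.radians(-1.5); Y=np.array([-np.sin(A),np.cos(A),0]); X=np.array([np.cos(A),np.sin(A),0])
def goto(t):
    s=r.get_state(); R0=R.from_euler("xyz",s["eef_rot"],degrees=True); best=None
    for sg in (1,-1):
        ty=X*sg; tx=np.array([0,0,-1.]); Rt=R.from_matrix(np.stack([tx,ty,np.cross(tx,ty)],1))
        v=(R0.inv()*Rt).as_rotvec()
        if best is None or np.linalg.norm(v)<np.linalg.norm(best): best=v
    d=R0.inv().apply(np.array(t)-s["tcp_pos"])
    print("t",round(s["time_s"],2),"tcp",np.round(s["tcp_pos"],4),"F",np.round(s["contact_force"],1),"w",round(s["gripper_width"],4),"j6",np.round(s["joints"][5],1))
    print("shift",np.round(d/.15,3),"turn",np.round(best/(np.pi/4),3)); print("axes Y,Z in tool/0.15 per mm:",np.round(R0.inv().apply(Y)*.001/.15,5))
E
python3 -c "
from h import *
goto([.516,-.279,.2])"
```

```text
t 0.5 tcp [ 0.2983 -0.6055  0.2455] F [-0.5  0.1 -0.2] w 0.0877 j6 -16.5
shift [0.304 1.311 2.264] turn [-1.384  0.    -0.   ]
axes Y,Z in tool/0.15 per mm: [0.     0.0059 0.0031]
```

>>> send_rows(plan=[[[0,0.12,0.2],[-0.14,0,0]],[[0,0.24,0.4],[-0.28,0,0]],[[0,0.36,0.6],[-0.42,0,0]],[[0,0.48,0.8],[-0.56,0,0]],[[0,0.6,1.0],[-0.7,0,0]]], jaw=0, force=40)

```text
time_s: 1.0
tcp_pos: [0.3937, -0.4572, 0.2457]
eef_rot: [-77.2, 90.0, -19.2]
contact_force: [0.6, -0.7, 0.0]
gripper_width: 0.0533
```

```bash
python3 -c "
from h import *
goto([.516,-.279,.2])"
```

```text
t 1.0 tcp [ 0.3937 -0.4572  0.2457] F [ 0.6 -0.7  0. ] w 0.0533 j6 -1.3
shift [ 0.305 -0.061  1.44 ] turn [-0.678 -0.     0.   ]
axes Y,Z in tool/0.15 per mm: [-0.       0.00339  0.00574]
```

>>> send_rows(plan=[[[0.05,0,0.2],[-0.14,0,0]],[[0.1,-0.01,0.4],[-0.28,0,0]],[[0.15,-0.02,0.6],[-0.42,0,0]],[[0.2,-0.03,0.8],[-0.56,0,0]],[[0.25,-0.04,1.0],[-0.678,0,0]]])

```text
time_s: 1.5
tcp_pos: [0.4789, -0.3322, 0.2082]
eef_rot: [-109.8, 90.0, -21.0]
contact_force: [-0.2, -0.2, -0.5]
gripper_width: 0.0443
```

```bash
python3 -c "
from h import *
goto([.516,-.279,.2])"
```

```text
t 1.5 tcp [ 0.4789 -0.3322  0.2082] F [-0.2 -0.2 -0.5] w 0.0443 j6 14.3
shift [ 0.055 -0.239  0.36 ] turn [ 0.006 -0.     0.001]
axes Y,Z in tool/0.15 per mm: [-0.00e+00 -3.00e-05  6.67e-03]
```

>>> send_rows(plan=[[[0.05,-0.09,0.13],[0,0,0]],[[0.1,-0.18,0.26],[0,0,0]],[[0.2,-0.24,0.36],[0,0,0]],[[0.3,-0.24,0.36],[0,0,0]],[[0.3,-0.24,0.36],[0,0,0]]])

```text
time_s: 2.0
tcp_pos: [0.5152, -0.2781, 0.1613]
eef_rot: [73.8, 89.8, 162.6]
contact_force: [-0.9, 0.3, -0.4]
gripper_width: 0.0438
```

```bash
python3 -c "
from h import *
goto([.516,-.279,.105])
p=r.capture('scene');q=r.capture('top');a=p['color'][110:310,120:440];b=q['color'][130:330,260:580]
cv2.imwrite('pics/c1.png',cv2.cvtColor(cv2.resize(np.vstack([a,b]),None,fx=1.5,fy=1.5,interpolation=2),4))
W=world(p).reshape(-1,3);k=(W[:,2]>.113)&(W[:,2]<.124)&(abs(W[:,0]-.516)<.02)&(abs(W[:,1]+.279)<.03);print(k.sum(),np.percentile(W[k],[2,98],axis=0) if k.sum() else '')"
```

```text
t 2.0 tcp [ 0.5152 -0.2781  0.1613] F [-0.9  0.3 -0.4] w 0.0438 j6 8.1
shift [ 0.375 -0.006 -0.006] turn [ 0.006  0.001 -0.003]
axes Y,Z in tool/0.15 per mm: [ 0.00e+00 -3.00e-05  6.67e-03]
87 [[ 0.50925181 -0.29534121  0.11362873]
 [ 0.52594971 -0.26208488  0.1235192 ]]
```

View pics/c1.png

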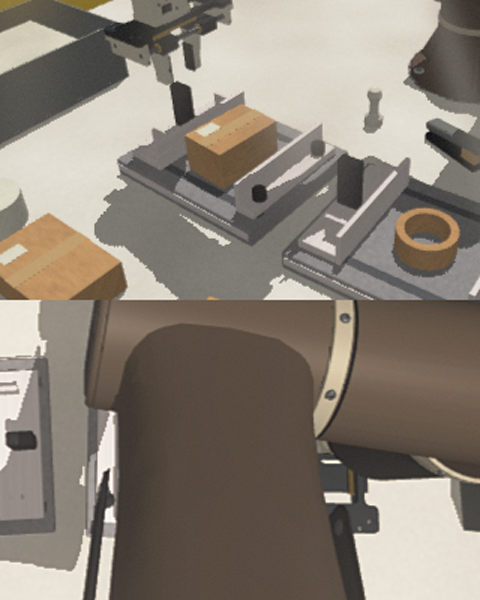

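The open jaws stand over the black grip, at about (180,80) in the scene crop, and straddle it along x. The top camera is blocked by the arm. I descend and close.

>>> send_rows(plan=[[[0.1,0,0],[0,0,0]],[[0.2,0,0],[0,0,0]],[[0.3,0,0],[0,0,0]],[[0.37,0,0],[0,0,0]],[[0.37,0,0],[0,0,0]]])

```text
time_s: 2.6
tcp_pos: [0.5155, -0.2794, 0.1073]
eef_rot: [101.8, 89.9, -169.5]
contact_force: [0.6, 0.8, 0.2]
gripper_width: 0.0438
```

>>> send_rows(plan=[[[0,0,0],[0,0,0]],[[0,0,0],[0,0,0]],[[0,0,0],[0,0,0]],[[0,0,0],[0,0,0]],[[0,0,0],[0,0,0]]], jaw=-1, force=40)

```text
time_s: 3.1
tcp_pos: [0.516, -0.2795, 0.1079]
eef_rot: [-160.2, 90.0, -71.5]
contact_force: [-0.6, -0.2, 3.2]
gripper_width: 0.0176
```

```bash
python3 -c "
from h import *
goto(np.array([.516,-.279,.105])+Y*.06)"
```

```text
t 3.1 tcp [ 0.516  -0.2795  0.1079] F [-0.6 -0.2  3.2] w 0.0176 j6 8.0
shift [ 0.019 -0.001  0.403] turn [ 0.005 -0.001  0.   ]
axes Y,Z in tool/0.15 per mm: [-0.00e+00 -2.00e-05  6.67e-03]
```

>>> send_rows(plan=[[[0,0,0.04],[0,0,0]],[[0,0,0.08],[0,0,0]],[[0,0,0.12],[0,0,0]],[[0,0,0.16],[0,0,0]],[[0,0,0.2],[0,0,0]]])

```text
time_s: 3.6
tcp_pos: [0.5168, -0.2488, 0.1079]
eef_rot: [-139.7, 90.0, -51.0]
contact_force: [1.7, -1.5, -1.3]
gripper_width: 0.0178
```

>>> send_rows(plan=[[[0,0,0.04],[0,0,0]],[[0,0,0.08],[0,0,0]],[[0,0,0.12],[0,0,0]],[[0,0,0.16],[0,0,0]],[[0,0,0.2],[0,0,0]]])

```text
time_s: 4.1
tcp_pos: [0.5177, -0.2184, 0.1079]
eef_rot: [-128.5, 89.9, -39.8]
contact_force: [2.2, -2.8, -2.3]
gripper_width: 0.0175
```

```bash
python3 -c "
from h import *
goto(np.array([.516,-.279,.108])+Y*.078)
p=r.capture('scene');a=p['color'][110:310,120:440]
cv2.imwrite('pics/c2.png',cv2.cvtColor(cv2.resize(a,None,fx=1.5,fy=1.5,interpolation=2),4))"
```

```text
t 4.1 tcp [ 0.5177 -0.2184  0.1079] F [ 2.2 -2.8 -2.3] w 0.0175 j6 1.6
shift [-0.001  0.     0.116] turn [ 0.005 -0.001  0.001]
axes Y,Z in tool/0.15 per mm: [-0.00e+00 -3.00e-05  6.67e-03]
```

View pics/c2.png

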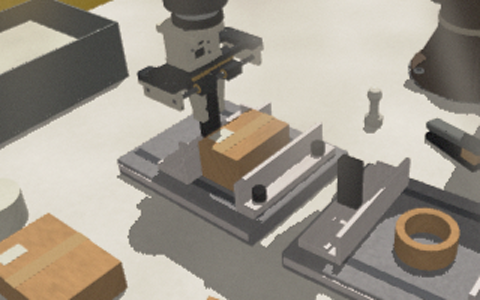

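The carton at about (240,150) has been pushed square by the guide and is close to the rail, with about 17 mm expected to go. I now go slowly and watch the force.

>>> send_rows(plan=[[[0,0,0.018],[0,0,0]],[[0,0,0.036],[0,0,0]],[[0,0,0.054],[0,0,0]],[[0,0,0.072],[0,0,0]],[[0,0,0.08],[0,0,0]]])

```text
time_s: 4.65
tcp_pos: [0.518, -0.2055, 0.1079]
eef_rot: [-98.5, 89.9, -9.8]
contact_force: [3.5, -3.0, -2.7]
gripper_width: 0.0177
```

>>> send_rows(plan=[[[0,0,0.005],[0,0,0]],[[0,0,0.01],[0,0,0]],[[0,0,0.015],[0,0,0]],[[0,0,0.02],[0,0,0]],[[0,0,0.02],[0,0,0]]])

```text
time_s: 5.15
tcp_pos: [0.5181, -0.2024, 0.1079]
eef_rot: [-95.2, 89.9, -6.4]
contact_force: [3.6, -2.2, -2.8]
gripper_width: 0.0173
```

>>> send_rows(plan=[[[0,0,0.004],[0,0,0]],[[0,0,0.008],[0,0,0]],[[0,0,0.012],[0,0,0]],[[0,0,0.014],[0,0,0]],[[0,0,0.014],[0,0,0]]])

```text
time_s: 5.65
tcp_pos: [0.5182, -0.2002, 0.1079]
eef_rot: [-91.0, 89.9, -2.2]
contact_force: [3.0, -2.8, -2.6]
gripper_width: 0.0179
```

>>> send_rows(plan=[[[0,0,0.003],[0,0,0]],[[0,0,0.006],[0,0,0]],[[0,0,0.01],[0,0,0]],[[0,0,0.01],[0,0,0]],[[0,0,0.01],[0,0,0]]])

```text
time_s: 6.15
tcp_pos: [0.5182, -0.1992, 0.1079]
eef_rot: [-118.8, 89.9, -30.0]
contact_force: [2.8, -5.6, -4.6]
gripper_width: 0.0177
```

>>> send_rows(plan=[[[0,0,0.003],[0,0,0]],[[0,0,0.006],[0,0,0]],[[0,0,0.008],[0,0,0]],[[0,0,0.008],[0,0,0]],[[0,0,0.008],[0,0,0]]])

```text
time_s: 6.65
tcp_pos: [0.5182, -0.1991, 0.1079]
eef_rot: [-155.5, 89.9, -66.8]
contact_force: [4.1, -11.5, -4.4]
gripper_width: 0.0181
```

```bash
python3 b.py | grep -v griptop; python3 -c "
from h import *
goto([.5,-.2,.1])
p=r.capture('scene');save(p,'s3');a=p['color'][150:300,200:400]
cv2.imwrite('pics/c3.png',cv2.cvtColor(cv2.resize(a,None,fx=3,fy=3,interpolation=2),4))"
```

```text
scene rail 395 dir -1.98 pt [ 0.5251 -0.0692] pct [[0.4297, -0.0782, 0.0743], [0.6199, -0.0641, 0.0845]] ((0.5224103927612305, -0.07244367897510529), (0.016732502728700638, 0.2019498348236084), 87.28753662109375)
scene carton 953 dir 6.85 pt [ 0.5212 -0.1256] pct [[0.4738, -0.1907, 0.0912], [0.5899, -0.0916, 0.0992]] ((0.5299323797225952, -0.14814028143882751), (0.11875691264867783, 0.12250001728534698), 87.43989562988281)
top carton 150 dir -81.91 pt [ 0.4736 -0.1348] pct [[0.4681, -0.1518, 0.0925], [0.4813, -0.1062, 0.0977]] ((0.4747921824455261, -0.12826605141162872), (0.047708865255117416, 0.013226327486336231), 89.64041137695312)
t 6.75 tcp [ 0.5182 -0.1991  0.1079] F [  3.2 -11.7  -5.2] w 0.018 j6 -0.6
shift [ 0.052  0.121 -0.009] turn [ 0.005 -0.002  0.001]
axes Y,Z in tool/0.15 per mm: [-1.00e-05 -3.00e-05  6.67e-03]
```

View pics/c3.png

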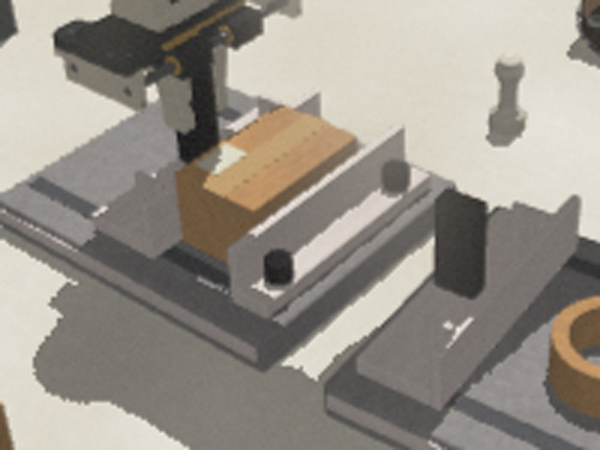

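The carton is snug: the guide stalled with the force at 11.5 N, at the predicted place, and the rail has not moved. I now back off 15 mm.

>>> send_rows(plan=[[[0,0,-0.025],[0,0,0]],[[0,0,-0.05],[0,0,0]],[[0,0,-0.075],[0,0,0]],[[0,0,-0.1],[0,0,0]],[[0,0,-0.101],[0,0,0]]])

```text
time_s: 7.3
tcp_pos: [0.5178, -0.2145, 0.1079]
eef_rot: [-157.4, 89.9, -68.6]
contact_force: [1.5, 1.5, -1.1]
gripper_width: 0.0176
```

>>> send_rows(plan=[[[0,0,0],[0,0,0]],[[0,0,0],[0,0,0]],[[0,0,0],[0,0,0]],[[0,0,0],[0,0,0]],[[0,0,0],[0,0,0]]])

```text
time_s: 7.8
tcp_pos: [0.5178, -0.2146, 0.1079]
eef_rot: [-158.8, 89.9, -70.1]
contact_force: [1.5, -0.2, -2.4]
gripper_width: 0.0178
```

>>> send_rows(plan=[[[0,0,0],[0,0,0]],[[0,0,0],[0,0,0]],[[0,0,0],[0,0,0]],[[0,0,0],[0,0,0]],[[0,0,0],[0,0,0]]], jaw=0)

```text
time_s: 8.3
tcp_pos: [0.5177, -0.2146, 0.1079]
eef_rot: [-163.7, 89.9, -75.0]
contact_force: [-0.5, 0.5, -0.1]
gripper_width: 0.0431
```

>>> send_rows(plan=[[[-0.1,0,0],[0,0,0]],[[-0.3,0,0],[0,0,0]],[[-0.5,0,0],[0,0,0]],[[-0.7,0,0],[0,0,0]],[[-0.8,0,0],[0,0,0]]])

```text
time_s: 8.8
tcp_pos: [0.5185, -0.2146, 0.2309]
eef_rot: [-124.2, 89.7, -35.5]
contact_force: [1.0, 0.4, -0.1]
gripper_width: 0.044
```

>>> send_rows(plan=[[[0,0,-0.2],[0,0,0]],[[0,0,-0.4],[0,0,0]],[[0,0,-0.6],[0,0,0]],[[0,0,-0.8],[0,0,0]],[[0,0,-1.0],[0,0,0]]])

```text
time_s: 9.3
tcp_pos: [0.515, -0.3657, 0.2313]
eef_rot: [-123.6, 89.7, -34.9]
contact_force: [0.9, 0.4, 0.3]
gripper_width: 0.0434
```

>>> send_rows(plan=[[[0,0,-0.2],[0,0,0]],[[0,0,-0.4],[0,0,0]],[[0,0,-0.6],[0,0,0]],[[0,0,-0.8],[0,0,0]],[[0,0,-0.8],[0,0,0]]])

```text
time_s: 9.8
tcp_pos: [0.5115, -0.4887, 0.2304]
eef_rot: [-136.1, 89.8, -47.5]
contact_force: [0.7, -0.0, -0.5]
gripper_width: 0.0438
```

```bash
sed -i 's/-.25,-.20,.074,.085/-.19,-.155,.07,.083/' b.py; python3 b.py; python3 -c "
from h import *
goto([.5,-.2,.1])
p=r.capture('scene');q=r.capture('top');a=p['color'][130:310,160:440];b=q['color'][150:330,240:520]
cv2.imwrite('pics/c4.png',cv2.cvtColor(cv2.resize(np.vstack([a,b]),None,fx=1.6,fy=1.6,interpolation=2),4))"
```

```text
scene griptop 98 ((0.5183921456336975, -0.21275286376476288), (0.03372393548488617, 0.021151917055249214), 85.74634552001953) [ 0.5227 -0.2108  0.1211]
scene plate 264 dir -1.71 pt [ 0.5161 -0.1717] pct [[0.4238, -0.188, 0.0704], [0.6177, -0.1667, 0.0817]] ((0.5190905332565308, -0.17884603142738342), (0.022879648953676224, 0.19861800968647003), 88.87113189697266)
scene rail 388 dir -1.71 pt [ 0.5351 -0.0704] pct [[0.4293, -0.0794, 0.0744], [0.6196, -0.0637, 0.0843]] ((0.5232604742050171, -0.07316464930772781), (0.017604397609829903, 0.19965462386608124), 87.61292266845703)
scene carton 906 dir 3.25 pt [ 0.5181 -0.1222] pct [[0.4727, -0.1992, 0.0915], [0.5899, -0.091, 0.0977]] ((0.5303921103477478, -0.14969809353351593), (0.11958613246679306, 0.12286801636219025), 89.6887435913086)
top griptop 189 ((0.5157026052474976, -0.21492989361286163), (0.03350215032696724, 0.01691546104848385), 89.93134307861328) [ 0.515  -0.214   0.1229]
top plate 523 dir -1.89 pt [ 0.5271 -0.1731] pct [[0.4207, -0.1876, 0.0722], [0.6102, -0.1684, 0.0827]] ((0.5157201290130615, -0.1806337684392929), (0.02108328603208065, 0.19796137511730194), 88.45463562011719)
top rail 460 dir -1.62 pt [ 0.5187 -0.0711] pct [[0.4236, -0.0773, 0.0773], [0.6146, -0.0656, 0.0836]] ((0.5192562937736511, -0.07349557429552078), (0.013282818719744682, 0.19904100894927979), 88.96633911132812)
top carton 2152 dir -1.19 pt [ 0.5276 -0.1228] pct [[0.47, -0.1542, 0.0922], [0.5845, -0.0913, 0.098]] ((0.5279690623283386, -0.1455954611301422), (0.11076342314481735, 0.1199881061911583), 89.50105285644531)
t 9.9 tcp [ 0.5119 -0.4861  0.2308] F [ 0.2  0.5 -0.6] w 0.044 j6 26.4
shift [0.868 0.126 1.907] turn [ 0.004 -0.002  0.004]
axes Y,Z in tool/0.15 per mm: [-1.00e-05 -2.00e-05  6.67e-03]
```

View pics/c4.png

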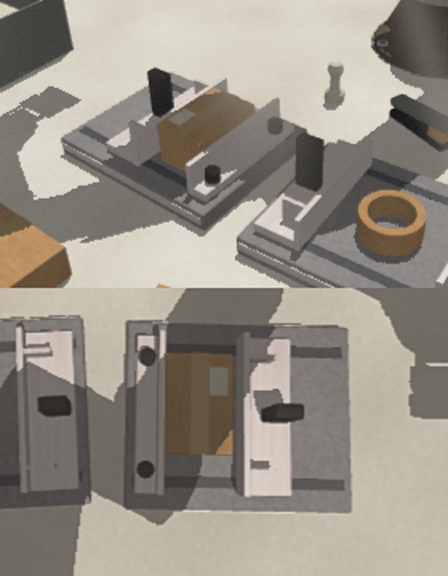

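```bash
python3 -c "
from h import *
for n in ('top','scene'):
    p=r.capture(n);W=world(p).reshape(-1,3)
    k=(W[:,2]>.091)&(W[:,2]<.1)&(abs(W[:,0]-.527)<.06)&(W[:,1]>-.185)&(W[:,1]<-.05); q=W[k]-[.52,-.0755,0]
    print(n,k.sum(),np.round(np.percentile(q@Y,[1,3,10,90,97,99])*1000,1))"
```

```text
top 2615 [-77.8 -76.7 -71.5  -7.4  -1.8  -0.2]
scene 1065 [-77.3 -75.  -69.1  -3.4   0.8   1.6]
```

```bash
python3 -c "
from plant import r
print(r.close_job())"
```

```text
the job is handed in; nothing more can be done
None
```

The carton is standing square against the clamped rail, and the guide sits about 15 mm clear of it, released with the arm well away. I handed the job in at about 10 s of the 29 s allowed.

- **Push:** I gripped the black post and slid the guide until it stalled with the force at about 11.5 N. It stopped within about 1 mm of the predicted snug position.
- **Back-off:** I then moved the guide back 15.5 mm by the arm's reading, opened the jaws and lifted clear.
- **Last checks:** The carton's rail-side edge lies within about 2 mm of the rail face. The rail is where it was at the start, to within about 1 mm. The final cameras put the grip 13.7 mm (scene) and 15.8 mm (top) back from snug. That spread is within the 2 mm calibration, and I went by the arm's reading.
- **Not measured:** I did not measure the other lane's guide. The arm never went near it, and it looks unmoved in the pictures.

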